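Heft the scuttles and tip the stones into the planting frame

ROBOT

A 7-joint arm with a two-finger parallel gripper is mounted at the origin on the work surface. World frame = base frame: x ahead of the robot, y to its left, z up, the work surface at z = 0. Lengths are in m, angles in rad, forces in N, time in s.
With the tool pointing down it reaches from about 0.425 to 0.875 m from the base axis. Payload 4.7 kg.
Tool frame: the origin (TCP) lies where the fingers leave the gripper's body, on its centre line; the fingertips stand 70 mm ahead of it and the grasp point (between the pads) lies 51 mm ahead of it; z points along the fingers, y is the line along which they close (so a half turn about z gives the same grasp; the last joint's range is limited). The gripper opens to 87 mm and grips with 3 to 60 N. Pads are 19 mm wide; open, the fingers measure 117 mm over their backs; the gripper's body (75 mm by 190 mm) begins 51 mm behind the grasp point.
Start: joints at [1.363, 0.321, -0.07, 1.45, 0.023, 1.371, -0.057], TCP at [0.143, -0.634, 0.292] pointing down, gripper open.
Joint ranges: [-2.86, 2.86], [-0.3, 2.09], [-1.38, 1.24], [0.06, 2.45], [-1.56, 4.7], [0.09, 2.05], [-2.69, 2.69]. Speed limits (rad/s): [2.57, 2.57, 3.14, 3.14, 3.14, 3.14, 3.14].

INTERFACE

Orientations are given as a rotation vector (axis times angle).
In Python, from bench import ctrl gives the robot as it stands.
- The arm moves only by the tool drive_tool, never from a script. Its argument "motion" is a list of rows, each a list of 3 entries, a list of its own where there are three numbers: the shift along the tool's x, y, z in cm, then the turn, a rotation vector about the tool's x, y, z in degrees, then the opening, from -1 (shut) to 1 (fully open). In form: [[[x, y, z], [ax, ay, az], claw], ...]. A call has 1 to 12 rows; each row shifts and turns the commanded pose from where the row before left it, along the tool's axes as they then stand; what a row does not reach is not made up. A row lasts 1/8 s, in which the tool goes at most 62.5 mm and 10.7 degrees, less where a joint would pass 70% of its speed; a pose out of reach is approached as far as the arm can. A call with a gripper value outside its range is refused whole. The fingers move at their own pace and stop on an object; "force" is the grip in N (left out, the last holds). Time passes only in rows, so rows that do not move let the fingers close. It gives the time, the measured TCP pose, the force, the opening and the grip force at its end, in the units of the state.
- ctrl.get_state(): the state, without advancing time (a new reading comes with each control period).
- ctrl.get_image(name): name is "scene" or "top" or "wrist"; returns the picture (400x640x3 uint8, red, green, blue); there is no depth.
- ctrl.calibration(name): a dict with "K" (3x3 intrinsics, pixels), "origin" and "attitude" of the camera in the world; the wrist camera has in their place "tool_from_camera" (4x4, takes a point from camera to tool coordinates, whose origin is the TCP and whose axes are the flange's). Camera axes: x right, y up, looking along -z (the intrinsics and any distortion apply to the point x, -y, -z); pixel columns grow to the right and rows downward; lengths in m; the calibration is good to about 2 mm. A picture is of the moment at which its call begins: read the wrist's pose just before it. calibration takes no time and is no camera call.
- ctrl.close_job(): hands the job in; it is judged then, once.
The state is a dict: "time": time; "joint_positions": joint angles; "qd": joint speeds; "joint_torque": joint torques, N m; "position": TCP position; "tool_rot": TCP orientation; "ft_force": force on the tool from outside, world axes, zero at the start; "torque": the same for the moment, N m; "grip_width": opening from 0.0 (shut) to 1.0 (fully open); "grip_force": force on a finger pad.
Only numpy, scipy, OpenCV 4.12 (cv2) and the standard library are available. Lean on these libraries where they do the work, as an engineer would, in place of code of your own. Each camera call takes 0.05 s, during which the arm holds its last target. There are 200 camera calls.

TASK

Two of the three hooded scuttles hold a stone ball and the third only a light cork ball. Take them in turn, orange, then white, then blue: lift each one level, well clear of its mat, to feel its weight, and tip only the two heavy ones, with the mouth low over the wooden planting frame, so that their stones end up in the frame. Every scuttle must finally stand upright in the middle of the mat of its own colour, the cork ball still in its scuttle, and the things around left undisturbed.

Things in the scene. Friction and masses are not known exactly. Their poses are not given: they have to be found in the camera images.
- orange_mid (a point): orange hooded scuttle: loose opaque box 121 long (x) x 76 wide (y) x 130 mm high, orange with a wooden bar on top. Point on its middle plane half-way up, 65 mm above its feet; z up, open mouth facing its own -x, closed elsewhere (back at x = +61 mm, hood top at +23 mm). Alone it weighs 0.20 to 0.24 kg. It holds one unseen ball: stone 0.144 to 0.176 kg, or cork 0.014 kg
- orange_lip (a point): middle of the pouring lip of the orange scuttle, the lowest edge of its mouth: 60 mm towards its own -x and 41 mm below its half-way point. The 48 mm ball lies on the level inner floor, held by a ramp rising 18 degrees to this lip: within 15 degrees of level it stays in; tipped 35 to 45 degrees, mouth down, it rolls out over the lip
- orange_grip (a point): centre of the wooden carrying bar of the orange scuttle, straight above its half-way point, 116.5 mm above its feet. Bar 74 mm long along the scuttle's y, 16 mm thick along its x, 27 mm high; 15 mm of air between bar and hood
- orange_mat: orange mat, flat pad 150 (x) x 110 (y) x 3 mm fixed on the table, the orange scuttle's place; origin at the centre of its underside, scuttles stand on its top 3 mm above
- white_mid (a point): white hooded scuttle: loose opaque box 121 long (x) x 76 wide (y) x 130 mm high, white with a wooden bar on top. Point on its middle plane half-way up, 65 mm above its feet; z up, open mouth facing its own -x, closed elsewhere (back at x = +61 mm, hood top at +23 mm). Alone it weighs 0.20 to 0.24 kg. It holds one unseen ball: stone 0.144 to 0.176 kg, or cork 0.014 kg
- white_lip (a point): middle of the pouring lip of the white scuttle, the lowest edge of its mouth: 60 mm towards its own -x and 41 mm below its half-way point. The 48 mm ball lies on the level inner floor, held by a ramp rising 18 degrees to this lip: within 15 degrees of level it stays in; tipped 35 to 45 degrees, mouth down, it rolls out over the lip
- white_grip (a point): centre of the wooden carrying bar of the white scuttle, straight above its half-way point, 116.5 mm above its feet. Bar 74 mm long along the scuttle's y, 16 mm thick along its x, 27 mm high; 15 mm of air between bar and hood
- white_mat: white mat, flat pad 150 (x) x 110 (y) x 3 mm fixed on the table, the white scuttle's place; origin at the centre of its underside, scuttles stand on its top 3 mm above
- blue_mid (a point): blue hooded scuttle: loose opaque box 121 long (x) x 76 wide (y) x 130 mm high, blue with a wooden bar on top. Point on its middle plane half-way up, 65 mm above its feet; z up, open mouth facing its own -x, closed elsewhere (back at x = +61 mm, hood top at +23 mm). Alone it weighs 0.20 to 0.24 kg. It holds one unseen ball: stone 0.144 to 0.176 kg, or cork 0.014 kg
- blue_lip (a point): middle of the pouring lip of the blue scuttle, the lowest edge of its mouth: 60 mm towards its own -x and 41 mm below its half-way point. The 48 mm ball lies on the level inner floor, held by a ramp rising 18 degrees to this lip: within 15 degrees of level it stays in; tipped 35 to 45 degrees, mouth down, it rolls out over the lip
- blue_grip (a point): centre of the wooden carrying bar of the blue scuttle, straight above its half-way point, 116.5 mm above its feet. Bar 74 mm long along the scuttle's y, 16 mm thick along its x, 27 mm high; 15 mm of air between bar and hood
- blue_mat: blue mat, flat pad 150 (x) x 110 (y) x 3 mm fixed on the table, the blue scuttle's place; origin at the centre of its underside, scuttles stand on its top 3 mm above
- frame: wooden planting frame fixed on the table, open box 140 (own x) x 260 (own y) x 45 mm high, walls 10 mm, floor 8 mm thick; origin at the centre of its underside. Its own +y end (70 mm, behind a 10 mm divider centred at y = +45 mm) is planted with succulents up to 60 mm high; the rest is the empty bay
- frame_bay (a point): centre of the floor of the frame's empty bay (bay 120 x 160 mm inside), 40 mm towards the frame's own -y from its centre, 8 mm above the table; axes as the frame's
- bottle: clear bottle with purple cap, 80 mm diameter, 220 mm high, origin centre of its underside; a bystander, leave alone
- cup: white cup, 76 mm diameter, 85 mm high, origin centre of its underside; a bystander, leave alone
- cactus1: little cactus in a white 50 mm cube pot, 88 mm high, between scuttles, origin centre of its underside; a bystander, leave alone
- cactus2: little cactus in a white 50 mm cube pot, 88 mm high, between scuttles, origin centre of its underside; a bystander, leave alone
- plug: loose succulent in a 52 mm round soil plug, about 60 mm high, origin centre of its underside; a bystander, leave alone
- spoon: white plastic spoon, 170 mm long, lying flat, origin near its middle; a bystander, leave alone
There are look-alikes about, which are no part of the job. There is more than one size of the part that bears blue_mid; the job needs the largest.

How it is judged:
On the way, in this order (a step that is already met when the one before it is completed fails the run):
1. the orange scuttle is lifted off its mat (by 40 mm or more) and held about level (within 15 degrees) (height (world z) of orange_mid above 0.108 m and angle between orange_mid's own z axis and vertical below 0.262 rad and contact force between orange and the fingers above 1 N), for 0.2 s.
2. the white scuttle is lifted off its mat (by 40 mm or more) and held about level (within 15 degrees) (height (world z) of white_mid above 0.108 m and angle between white_mid's own z axis and vertical below 0.262 rad and contact force between white and the fingers above 1 N), for 0.2 s.
3. the blue scuttle is lifted off its mat (by 40 mm or more) and held about level (within 15 degrees) (height (world z) of blue_mid above 0.108 m and angle between blue_mid's own z axis and vertical below 0.262 rad and contact force between blue and the fingers above 1 N), for 0.2 s.
At the end, for the whole second after the job is handed in: both stone balls rest in the planting frame (its load exceeds 2.3 N), the cork ball is still inside its scuttle, and all three scuttles stand still and upright (within 0.1 rad) on their own mats, their centres within 35 mm of the mats' centres (contact force between frame and anything else above 2.3 N and contact force between any of orange_c0, white_c0, blue_c0 and anything else above 0.05 N and horizontal distance between orange_mid and orange_mat below 0.035 m and angle between each of orange_mid, white_mid, blue_mid's own z axis and vertical below 0.1 rad and height (world z) of each of orange_mid, white_mid, blue_mid below 0.074 m and linear speed of each of orange, white, blue below 0.03 m/s and horizontal distance between white_mid and white_mat below 0.035 m and horizontal distance between blue_mid and blue_mat below 0.035 m); the robot touches nothing.
It fails at once if one of the things around (bottle, cup, cacti, loose succulent, spoon) is moved by more than 40 mm (distance of any of bottle, cup, cactus1, cactus2, plug, spoon from where it was at the start of the episode above 0.04 m).
It fails at once if a scuttle is tipped (over 25 degrees) with its lip more than 150 mm above the table ((angle between orange_mid's own z axis and vertical above 0.436 rad and height (world z) of orange_lip above 0.15 m) or (angle between white_mid's own z axis and vertical above 0.436 rad and height (world z) of white_lip above 0.15 m) or (angle between blue_mid's own z axis and vertical above 0.436 rad and height (world z) of blue_lip above 0.15 m)).
It also fails if it takes over 72 s, if anything falls off the work surface, if the arm or the gripper's body presses on something with over 40 N, if the wrist force passes 120 N, or if a joint passes its speed limit or range.

## Working session

There is one attempt and no reset: what is moved stays moved. The work goes in short steps, Python scripts to look and compute and a tool call to move; the robot and the scene stay as the last step left them, time stands still between calls to the robot, and variables do not carry over. Pictures are saved under pics/ and viewed, at most 10 in all, crops included, and the job is handed in when it is done.

Besides the shell and the picture viewer there is one more tool, called after "Request:" by a JSON object that holds its "name" and its "arguments", one argument or row to a line. drive_tool: Moves the arm, as the interface text tells. Its arguments: {"type":"object","properties":{"motion":{"type":"array","items":{"type":"array"}},"force":{"type":"number"}},"required":["motion"]}

```bash
mkdir -p pics; python3 - <<'E'
from bench import ctrl
import cv2
for n in ["scene","top"]:
    im=ctrl.get_image(n); cv2.imwrite(f"pics/{n}0.png",im[:,:,::-1])
    print(n,ctrl.calibration(n))
print(ctrl.calibration("wrist"))
print(ctrl.get_state())
E
```

```text
scene {'K': array([[362.23360748,   0.        , 316.1125718 ],
       [  0.        , 362.23360748, 199.74945852],
       [  0.        ,   0.        ,   1.        ]]), 'origin': array([1.23771673, 0.62506625, 0.74919609]), 'attitude': array([0.46970829, 1.08389868, 2.16177221])}
top {'K': array([[365.27303707,   0.        , 317.82868634],
       [  0.        , 365.27303707, 203.50454565],
       [  0.        ,   0.        ,   1.        ]]), 'origin': array([0.53571767, 0.02055645, 1.19694082]), 'attitude': array([ 0.01398617, -0.06200383, -1.56359523])}
{'K': array([[290.07657661,   0.        , 315.74690742],
       [  0.        , 290.07657661, 206.06491419],
       [  0.        ,   0.        ,   1.        ]]), 'tool_from_camera': array([[ 3.40994624e-04,  9.63466908e-01,  2.67827185e-01,
         7.37048541e-02],
       [ 9.99999608e-01, -5.47342921e-04,  6.95793079e-04,
        -1.69782072e-04],
       [ 8.16966920e-04,  2.67826842e-01, -9.63466717e-01,
        -9.37743226e-02],
       [ 0.00000000e+00,  0.00000000e+00,  0.00000000e+00,
         1.00000000e+00]])}
{'time': 0.1, 'joint_positions': array([ 1.36307079,  0.32174036, -0.07008488,  1.45155417,  0.02258554,
        1.37080467, -0.05687694]), 'qd': array([ 0.00072676, -0.00203678, -0.00170384, -0.0029498 ,  0.00129698,
       -0.00101775,  0.0004383 ]), 'joint_torque': array([ 4.40413978e-04, -4.92568588e+01, -4.05253004e-01, -3.13397491e+01,
       -6.41463278e-02,  3.94744158e-02,  1.10267974e-04]), 'position': array([ 0.14288673, -0.63371197,  0.29127573]), 'tool_rot': array([-3.12059248e+00, -3.47615974e-01,  4.22740677e-04]), 'ft_force': array([ 0.55611639, -0.60577808, -0.4514202 ]), 'torque': array([0.00162854, 0.01294557, 0.02018707]), 'grip_force': 0.0, 'grip_width': 1.0016250405170462}
```

View pics/top0.png

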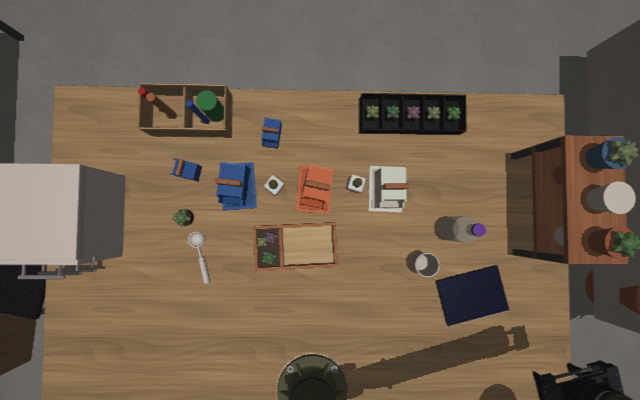

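View pics/scene0.png

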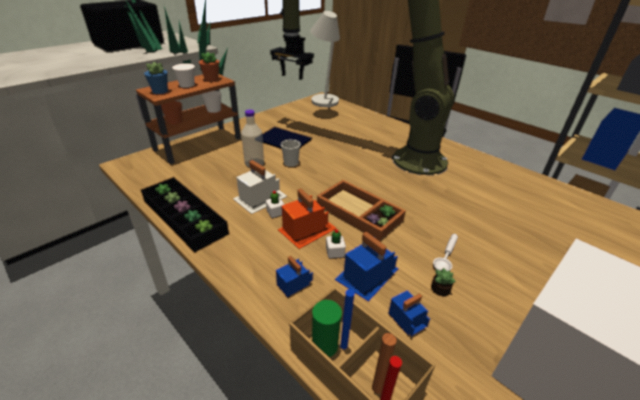

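Top view: blue scuttle about (237,185), orange (314,188), white (388,188), frame (295,246) with plants at its left end; small blue look-alikes at (271,132) and (186,168). Next, measure bars, mats and frame.

```bash
cat > h.py <<'E'
import numpy as np, cv2
from scipy.spatial.transform import Rotation as R
from bench import ctrl
def ray(name,u,v,st=None):
    c=ctrl.calibration(name); K=c["K"]
    d=np.array([(u-K[0,2])/K[0,0],-(v-K[1,2])/K[1,1],-1.])
    if name=="wrist":
        T=c["tool_from_camera"]; Rt=R.from_rotvec(st["tool_rot"]).as_matrix()
        return st["position"]+Rt@T[:3,3], Rt@T[:3,:3]@d
    return c["origin"], R.from_rotvec(c["attitude"]).as_matrix()@d
def hit(name,u,v,z,st=None):
    o,d=ray(name,u,v,st); return o+d*(z-o[2])/d[2]
E
python3 - <<'E'
from h import *
im=cv2.imread("pics/top0.png"); hsv=cv2.cvtColor(im,cv2.COLOR_BGR2HSV)
cv2.imwrite("pics/top_c.png",cv2.resize(im[155:280,160:440],None,fx=2.8,fy=2.8,interpolation=cv2.INTER_CUBIC))
sc=cv2.imread("pics/scene0.png"); cv2.imwrite("pics/sc_c.png",cv2.resize(sc[150:300,220:460],None,fx=3.3,fy=3.3,interpolation=cv2.INTER_CUBIC))
for p in [(228,182),(318,185),(396,186),(330,200),(220,205),(372,200),(262,228),(395,170)]: print(p,hsv[p[1],p[0]],np.round(hit("top",*p,.119),3))
E
```

```text
(228, 182) [ 12 141 136] [0.649 0.252 0.119]
(318, 185) [ 11 139 141] [ 0.643 -0.012  0.119]
(396, 186) [ 11 137 141] [ 0.642 -0.245  0.119]
(330, 200) [ 11 138 165] [ 0.599 -0.048  0.119]
(220, 205) [ 16 109 141] [0.582 0.275 0.119]
(372, 200) [ 17  30 159] [ 0.6   -0.173  0.119]
(262, 228) [ 11 135 151] [0.515 0.151 0.119]
(395, 170) [ 30  20 190] [ 0.69  -0.242  0.119]
```

View pics/top_c.png

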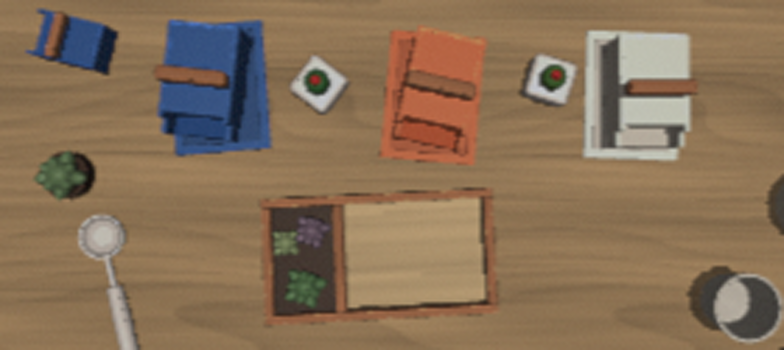

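View pics/sc_c.png

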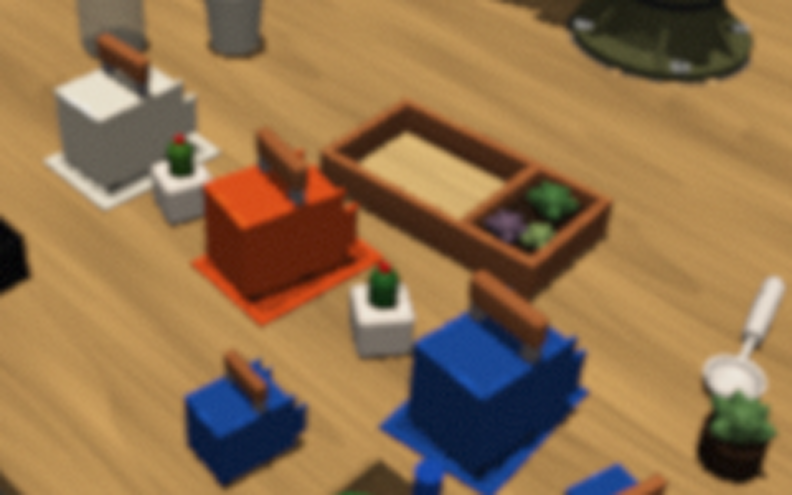

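Mouths (pale ramps at the lower side of each scuttle) face the robot. Crop pixels (scale 2.8, offset 160,155): white mat corners (588,30),(584,157),(678,160); orange (392,30),(381,157),(474,164); blue (262,20),(270,150),(178,156); frame rim (262,200),(492,190),(497,312),(267,325).

```bash
python3 - <<'E'
from h import *
im=cv2.imread("pics/top0.png"); hsv=cv2.cvtColor(im,cv2.COLOR_BGR2HSV)
C=lambda p,z: hit("top",p[0]/2.8+160,p[1]/2.8+155,z)[:2]
m={"white":[(588,30),(584,157),(678,160)],"orange":[(392,30),(381,157),(474,164)],"blue":[(178,156),(270,150),(262,20)]}
for k,p in m.items():
    a,b,c=[C(q,.003) for q in p]; print(k,"mat",np.round((a+c)/2,3),"sides",np.round([np.linalg.norm(a-b),np.linalg.norm(b-c)],3))
    e=(a-b if k!="blue" else c-b); print("  yaw",np.degrees(np.arctan2(e[1],e[0])).round(1))
P=[C(q,.045) for q in [(262,200),(492,190),(497,312),(267,325)]]
print("frame",np.mean(P,0).round(3),np.round(P,3).tolist())
print("bayfloor",np.round([C(q,.008) for q in [(343,206),(482,197),(486,303),(347,310)]],3).tolist())
# bars: brown patches (local contrast with orange by V/S)
for k,(u0,u1,v0,v1) in {"white":(378,415,178,194),"orange":(300,334,176,194),"blue":(212,246,174,190)}.items():
    h=hsv[v0:v1,u0:u1].astype(int)
    mk=((h[...,0]<16)&(h[...,0]>4)&(h[...,1]>115)&(h[...,1]<185)&(h[...,2]<165)).astype(np.uint8)
    n,l,s,c=cv2.connectedComponentsWithStats(mk); i=1+s[1:,4].argmax()
    vs,us=np.where(l==i); r=cv2.minAreaRect(np.c_[us+u0,vs+v0].astype(np.float32))
    bp=cv2.boxPoints(r); W=np.array([hit("top",*q,.130)[:2] for q in bp])
    L=[W[1]-W[0],W[2]-W[1]]; L.sort(key=np.linalg.norm); e=L[1]*np.sign(L[1][1])
    print(k,"bar",hit("top",*r[0],.130)[:2].round(3),"len",np.round([np.linalg.norm(x) for x in L],3),"yaw",(np.degrees(np.arctan2(e[1],e[0]))-90).round(1),s[i])
for k,(p,z) in {"cac1":((268+0,184),.05),"bottle":((465,229),.1),"bcap":((479,230),.22),"cup":((427,265),.08)}.items(): print(k,hit("top",*p,z).round(3))
E
```

```text
white mat [ 0.644 -0.241] sides [0.15  0.111]
  yaw -1.9
orange mat [ 0.639 -0.005] sides [0.15  0.109]
  yaw -4.4
blue mat [0.648 0.243] sides [0.106 0.152]
  yaw 4.3
frame [0.456 0.054] [[0.518, 0.186], [0.531, -0.071], [0.394, -0.077], [0.38, 0.179]]
bayfloor [[0.511, 0.098], [0.523, -0.063], [0.4, -0.068], [0.392, 0.092]]
white bar [ 0.643 -0.244] len [0.015 0.074] yaw 0.5 [  6   5  26   6 123]
orange bar [ 0.643 -0.006] len [0.05  0.094] yaw 0.6 [  0   0  33  18 275]
blue bar [0.65  0.251] len [0.015 0.074] yaw -5.0 [  3   4  26   8 125]
cac1 [0.652 0.143 0.05 ]
bottle [ 0.515 -0.46   0.1  ]
bcap [ 0.515 -0.446  0.22 ]
cup [ 0.404 -0.349  0.08 ]
```

```bash
cat >> h.py <<'E'
def tool(yaw,tilt=0):  # scuttle yaw deg, mouth-down tilt deg -> tool rotation (tool x=+y, y=+x, z down)
    B=R.from_matrix(np.array([[0,1,0],[1,0,0],[0,0,-1.]]))
    return R.from_euler('z',yaw,degrees=True)*R.from_euler('y',-tilt,degrees=True)*B
def plan(p1,R1,n,p0=None,R0=None):
    if p0 is None:
        s=ctrl.get_state(); p0=s["position"]; R0=R.from_rotvec(s["tool_rot"])
    p0=np.array(p0);p1=np.array(p1)
    w=(R0.inv()*R1).as_rotvec()
    for i in range(n):
        Ri=R0*R.from_rotvec(w*i/n)
        print([np.round(Ri.inv().apply((p1-p0)/n)*100,2).tolist(),np.round(np.degrees(w/n),2).tolist()])
E
python3 - <<'E'
from h import *
print(hit("top",317.5,184.7,.130)[:2])
plan([.643,-.010,.29],tool(-12),14)
E
```

```text
[ 0.64275709 -0.01065569]
[[4.47, -3.56, 0.01], [-0.01, -0.0, -4.66]]
[[4.74, -3.18, 0.01], [-0.01, -0.0, -4.66]]
[[4.98, -2.79, 0.01], [-0.01, -0.0, -4.66]]
[[5.19, -2.37, 0.01], [-0.01, -0.0, -4.66]]
[[5.37, -1.94, 0.01], [-0.01, -0.0, -4.66]]
[[5.51, -1.5, 0.01], [-0.01, -0.0, -4.66]]
[[5.61, -1.05, 0.01], [-0.01, -0.0, -4.66]]
[[5.68, -0.59, 0.01], [-0.01, -0.0, -4.66]]
[[5.71, -0.13, 0.01], [-0.01, -0.0, -4.66]]
[[5.7, 0.34, 0.01], [-0.01, -0.0, -4.66]]
[[5.65, 0.8, 0.01], [-0.01, -0.0, -4.66]]
[[5.57, 1.26, 0.01], [-0.01, -0.0, -4.66]]
[[5.45, 1.71, 0.01], [-0.01, -0.0, -4.66]]
[[5.29, 2.14, 0.01], [-0.01, -0.0, -4.66]]
```

Request:
{"name": "drive_tool", "arguments": {
  "motion": [
    [[4.5, -3.6, 0], [0, 0, -4.7], 1],
    [[4.7, -3.2, 0], [0, 0, -4.7], 1],
    [[5, -2.8, 0], [0, 0, -4.7], 1],
    [[5.2, -2.4, 0], [0, 0, -4.7], 1],
    [[5.4, -1.9, 0], [0, 0, -4.7], 1],
    [[5.5, -1.5, 0], [0, 0, -4.7], 1],
    [[5.6, -1.1, 0], [0, 0, -4.7], 1],
    [[5.7, -0.6, 0], [0, 0, -4.7], 1],
    [[5.7, -0.1, 0], [0, 0, -4.7], 1],
    [[5.7, 0.3, 0], [0, 0, -4.7], 1],
    [[5.7, 0.8, 0], [0, 0, -4.7], 1],
    [[5.6, 1.3, 0], [0, 0, -4.7], 1]
  ],
  "force": 30
}}

```text
time: 1.6
position: [0.571, -0.0951, 0.292]
tool_rot: [2.585, 1.785, -0.001]
ft_force: [0.5, -0.2, 0.4]
grip_width: 1.003
grip_force: 0.0
```

Request:
{"name": "drive_tool", "arguments": {
  "motion": [
    [[5.5, 1.7, 0], [0, 0, -4.6], 1],
    [[5.3, 2.1, 0], [0, 0, -4.6], 1],
    [[0, 0, 0], [0, 0, 0], 1],
    [[0, 0, 0], [0, 0, 0], 1]
  ]
}}

```text
time: 2.1
position: [0.6405, -0.0064, 0.2914]
tool_rot: [-2.436, -1.983, 0.002]
ft_force: [0.6, -0.7, 0.4]
grip_width: 1.003
grip_force: 0.0
```

```bash
python3 - <<'E'
from h import *
s=ctrl.get_state(); im=ctrl.get_image("wrist"); cv2.imwrite("pics/w1.png",im[:,:,::-1])
print(s["time"],s["position"],R.from_rotvec(s["tool_rot"]).as_matrix().round(3)[:,1],s["joint_positions"].round(2),s["ft_force"].round(2))
for x in ([.643,-.010,.12],): # where expected bar would be seen
    c=ctrl.calibration("wrist");T=c["tool_from_camera"];Rt=R.from_rotvec(s["tool_rot"]).as_matrix()
    q=T[:3,:3].T@(Rt.T@(np.array(x)-s["position"])-T[:3,3]);K=c["K"];print(K[0,2]-K[0,0]*q[0]/q[2],K[1,2]+K[1,1]*q[1]/q[2])
E
```

```text
2.1 [ 0.64047513 -0.00639892  0.29141868] [ 0.979 -0.203 -0.001] [ 0.51  0.38 -0.71  1.46  0.25  1.4  -0.41] [ 0.64 -0.72  0.43]
319.06890485691446 209.05054033711778
```

View pics/w1.png

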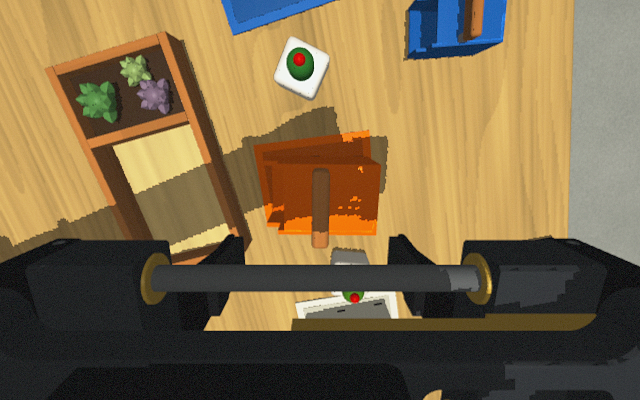

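Wrist view: the orange bar runs along the column at x≈320 from row 170 to 245, centred where predicted (319,209) and aligned with the tool. Descending and grasping.

Request:
{"name": "drive_tool", "arguments": {
  "motion": [
    [[-0.3, 0.3, 4], [0, 0, 0], 1],
    [[0, 0, 4], [0, 0, 0], 1],
    [[0, 0, 3], [0, 0, 0], 1],
    [[0, 0, 1.1], [0, 0, 0], 1],
    [[0, 0, 0], [0, 0, 0], 1],
    [[0, 0, 0], [0, 0, 0], -1],
    [[0, 0, 0], [0, 0, 0], -1],
    [[0, 0, 0], [0, 0, 0], -1],
    [[0, 0, 0], [0, 0, 0], -1],
    [[0, 0, 0], [0, 0, 0], -1]
  ],
  "force": 30
}}

```text
time: 3.4
position: [0.6431, -0.0096, 0.1713]
tool_rot: [2.436, 1.984, 0.0]
ft_force: [0.3, -0.3, 0.3]
grip_width: 0.517
grip_force: 0.0
```

Request:
{"name": "drive_tool", "arguments": {
  "motion": [
    [[0, 0, -1], [0, 0, 0], -1],
    [[0, 0, -2], [0, 0, 0], -1],
    [[0, 0, -2], [0, 0, 0], -1],
    [[0, 0, -2], [0, 0, 0], -1],
    [[0, 0, 0], [0, 0, 0], -1],
    [[0, 0, 0], [0, 0, 0], -1],
    [[0, 0, 0], [0, 0, 0], -1],
    [[0, 0, 0], [0, 0, 0], -1]
  ]
}}

```text
time: 4.4
position: [0.6428, -0.0096, 0.2404]
tool_rot: [-2.435, -1.983, 0.002]
ft_force: [-0.3, -0.1, 0.3]
grip_width: 0.002
grip_force: 0.0
```

```bash
python3 - <<'E'
from h import *
s=ctrl.get_state(); im=ctrl.get_image("scene"); cv2.imwrite("pics/s1.png",im[:,:,::-1])
for i in range(3):
    print(s["time"],s["position"],s["joint_positions"].round(2),s["ft_force"].round(2),s["torque"].round(3));ctrl.get_image("top");s=ctrl.get_state()
E
```

```text
4.4 [ 0.64279425 -0.00964184  0.24038813] [ 0.51  0.42 -0.7   1.52  0.27  1.31 -0.42] [-0.31 -0.07  0.35] [-0.097 -0.072  0.032]
4.5 [ 0.64294459 -0.00962736  0.24071478] [ 0.51  0.42 -0.7   1.52  0.27  1.31 -0.42] [ 0.27  0.21 -0.23] [-0.084 -0.14  -0.076]
4.55 [ 0.64301323 -0.00960802  0.24084755] [ 0.51  0.42 -0.7   1.52  0.27  1.31 -0.42] [-0.4  -0.5  -0.16] [ 0.012 -0.158 -0.001]
```

Fingers were slower than I allowed, so they closed on nothing. Opening part-way and checking the bar.

Request:
{"name": "drive_tool", "arguments": {
  "motion": [
    [[0, 0, 0], [0, 0, 0], 0],
    [[0, 0, 0], [0, 0, 0], 0],
    [[0, 0, 0], [0, 0, 0], 0],
    [[0, 0, 0], [0, 0, 0], 0]
  ]
}}

```text
time: 5.1
position: [0.6431, -0.0096, 0.2412]
tool_rot: [2.436, 1.983, -0.0]
ft_force: [0.4, 0.1, -0.0]
grip_width: 0.37
grip_force: 0.0
```

```bash
python3 - <<'E'
from h import *
s=ctrl.get_state(); im=ctrl.get_image("wrist"); cv2.imwrite("pics/w2.png",im[100:300,200:440,::-1].repeat(2,0).repeat(2,1))
print(s["grip_width"])
E
```

```text
0.36984677783122216
```

View pics/w2.png

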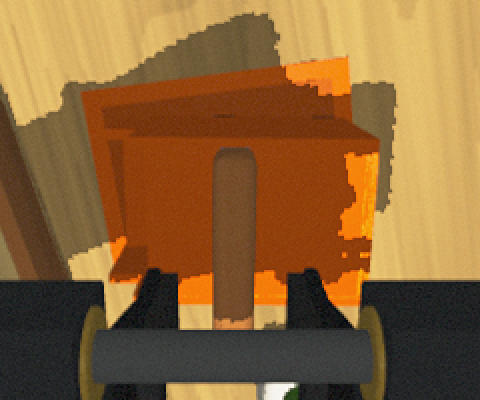

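The bar sits centred between the half-open fingers (crop column 234), scuttle undisturbed.

Request:
{"name": "drive_tool", "arguments": {
  "motion": [
    [[0, 0, 3.5], [0, 0, 0], 0],
    [[0, 0, 2.5], [0, 0, 0], 0],
    [[0, 0, 1.1], [0, 0, 0], 0],
    [[0, 0, 0], [0, 0, 0], 0],
    [[0, 0, 0], [0, 0, 0], -1],
    [[0, 0, 0], [0, 0, 0], -1],
    [[0, 0, 0], [0, 0, 0], -1],
    [[0, 0, 0], [0, 0, 0], -1],
    [[0, 0, 0], [0, 0, 0], -1],
    [[0, 0, 0], [0, 0, 0], -1],
    [[0, 0, 0], [0, 0, 0], -1]
  ],
  "force": 30
}}

```text
time: 6.52
position: [0.6435, -0.0097, 0.1707]
tool_rot: [2.436, 1.983, 0.001]
ft_force: [0.4, -0.3, 3.4]
grip_width: 0.178
grip_force: 30.0
```

Request:
{"name": "drive_tool", "arguments": {
  "motion": [
    [[0, 0, -1], [0, 0, 0], -1],
    [[0, 0, -2], [0, 0, 0], -1],
    [[0, 0, -2], [0, 0, 0], -1],
    [[0, 0, -1.5], [0, 0, 0], -1],
    [[0, 0, 0], [0, 0, 0], -1],
    [[0, 0, 0], [0, 0, 0], -1],
    [[0, 0, 0], [0, 0, 0], -1],
    [[0, 0, 0], [0, 0, 0], -1]
  ]
}}

```text
time: 7.52
position: [0.6428, -0.0097, 0.2345]
tool_rot: [-2.435, -1.983, 0.001]
ft_force: [0.4, 0.6, -4.0]
grip_width: 0.182
grip_force: 30.0
```

```bash
python3 - <<'E'
from h import *
f=[];
for i in range(5):
    s=ctrl.get_state();f.append(s["ft_force"][2]);ctrl.get_image("top")
print(s["time"],s["position"],f,s["torque"])
p=s["position"];R0=R.from_rotvec(s["tool_rot"])
# pour pose: yaw 0, lip at (.490,0,.085) ; grip->TCP 51mm back along tool z
def tcp(lip,yaw,t):
    Rs=R.from_euler('z',yaw,degrees=True)*R.from_euler('y',-t,degrees=True)
    return np.array(lip)+Rs.apply([.060,0,.0925+.051])
for t in (0,12,35,40): print(t,tcp([.49,0.005,.08],3,t))
plan(tcp([.49,0.005,.095],3,12),tool(3,12),5)
E
```

```text
7.725 [ 0.64307925 -0.00960629  0.23503384] [np.float64(-4.0185354762975365), np.float64(-4.097454189351401), np.float64(-3.283258447724183), np.float64(-3.885071498134059), np.float64(-3.5099465652905506)] [-0.04800246 -0.03231254  0.04250269]
0 [0.54991777 0.00814016 0.2235    ]
12 [0.51881399 0.00651008 0.23283888]
35 [0.45688635 0.00326459 0.2319629 ]
40 [0.44378607 0.00257803 0.22849463]
[[-0.19, -2.5, -0.26], [-2.39, 0.31, -2.93]]
[[-0.06, -2.49, -0.36], [-2.39, 0.31, -2.93]]
[[0.07, -2.48, -0.46], [-2.39, 0.31, -2.93]]
[[0.2, -2.45, -0.57], [-2.39, 0.31, -2.93]]
[[0.33, -2.41, -0.67], [-2.39, 0.31, -2.93]]
```

About 3.8 N: the orange one is heavy. Moving to the bay.

Request:
{"name": "drive_tool", "arguments": {
  "motion": [
    [[-0.2, -2.5, -0.3], [-2.4, 0.3, -2.9], -1],
    [[-0.1, -2.5, -0.4], [-2.4, 0.3, -2.9], -1],
    [[0.1, -2.5, -0.5], [-2.4, 0.3, -2.9], -1],
    [[0.2, -2.4, -0.6], [-2.4, 0.3, -2.9], -1],
    [[0.3, -2.4, -0.7], [-2.4, 0.3, -2.9], -1],
    [[0, 0, 0], [0, 0, 0], -1]
  ]
}}

```text
time: 8.52
position: [0.5168, 0.0063, 0.2498]
tool_rot: [2.058, 2.164, 0.223]
ft_force: [0.7, -0.4, -3.6]
grip_width: 0.179
grip_force: 30.0
```

```bash
cat >> h.py <<'E'
def tcp(lip,yaw,t):
    Rs=R.from_euler('z',yaw,degrees=True)*R.from_euler('y',-t,degrees=True)
    return np.array(lip)+Rs.apply([.060,0,.0925+.051])
def now():
    s=ctrl.get_state(); Rt=R.from_rotvec(s["tool_rot"]); Rs=Rt*tool(0).inv()
    e=Rs.as_euler('ZYX',degrees=True); print(round(s["time"],2),"tcp",s["position"].round(4),"yaw,-tilt,roll",e.round(1),"lip",(s["position"]-Rs.apply([.060,0,.1435])).round(3),"q",s["joint_positions"].round(2),"fz",s["ft_force"][2].round(2))
E
python3 - <<'E'
from h import *
now(); plan(tcp([.49,0.005,.08],3,38),tool(3,38),6)
E
```

```text
8.53 tcp [0.5168 0.0063 0.2498] yaw,-tilt,roll [  2.9 -12.   -0.2] lip [0.488 0.004 0.097] q [ 0.75 -0.05 -0.79  1.95 -0.04  1.01  0.03] fz -3.61
[[0.0, -1.17, 0.09], [-4.33, 0.05, -0.01]]
[[0.0, -1.18, -0.0], [-4.33, 0.05, -0.01]]
[[0.0, -1.17, -0.09], [-4.33, 0.05, -0.01]]
[[0.0, -1.16, -0.18], [-4.33, 0.05, -0.01]]
[[0.0, -1.15, -0.27], [-4.33, 0.05, -0.01]]
[[0.0, -1.12, -0.35], [-4.33, 0.05, -0.01]]
```

Request:
{"name": "drive_tool", "arguments": {
  "motion": [
    [[0, -1.2, 0.1], [-4.3, 0, 0], -1],
    [[0, -1.2, 0], [-4.3, 0, 0], -1],
    [[0, -0.6, 0], [-2.2, 0, 0], -1],
    [[0, -0.6, -0.1], [-2.2, 0, 0], -1],
    [[0, -0.6, -0.1], [-2.1, 0, 0], -1],
    [[0, -0.6, -0.1], [-2.1, 0, 0], -1],
    [[0, -1.1, -0.3], [-4.3, 0, 0], -1],
    [[0, -1.1, -0.4], [-4.3, 0, 0], -1],
    [[0, 0, 0], [0, 0, 0], -1],
    [[0, 0, 0], [0, 0, 0], -1],
    [[0, 0, 0], [0, 0, 0], -1]
  ]
}}

```text
time: 9.9
position: [0.4909, 0.0008, 0.2163]
tool_rot: [1.819, 1.911, 0.622]
ft_force: [0.2, -0.3, -1.2]
grip_width: 0.18
grip_force: 30.0
```

```bash
python3 - <<'E'
from h import *
now()
im=ctrl.get_image("top"); cv2.imwrite("pics/p1.png",cv2.resize(im[150:290,200:440,::-1],None,fx=2.5,fy=2.5))
s=ctrl.get_image("scene"); cv2.imwrite("pics/p1s.png",s[:,:,::-1])
now()
E
```

```text
9.9 tcp [0.4909 0.0008 0.2163] yaw,-tilt,roll [  2.9 -36.1  -0. ] lip [0.527 0.002 0.065] q [ 0.14 -0.3  -0.17  2.35 -0.12  0.46  0.1 ] fz -1.25
10.0 tcp [0.4905 0.0008 0.2159] yaw,-tilt,roll [  2.9 -36.1  -0. ] lip [0.526 0.002 0.065] q [ 0.14 -0.3  -0.17  2.35 -0.12  0.46  0.1 ] fz -2.48
```

View pics/p1s.png

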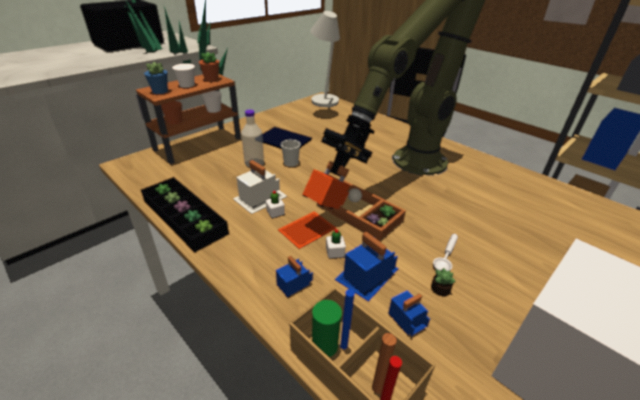

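The orange scuttle hangs tilted over the frame at (325,190) and a grey stone is seen in the frame at (355,195). Returning the scuttle.

```bash
python3 - <<'E'
from h import *
print(hit("scene",355,195,.032))
a=tcp([.51,0,.10],0,15); plan(a,tool(0,15),4); print(); plan([.639,-.005,.24],tool(-4),4,a,tool(0,15))
E
```

```text
[0.42442225 0.00755167 0.032     ]
[[-0.07, 1.38, -0.18], [5.26, -0.3, 0.65]]
[[-0.06, 1.35, -0.31], [5.26, -0.3, 0.65]]
[[-0.04, 1.32, -0.43], [5.26, -0.3, 0.65]]
[[-0.03, 1.28, -0.55], [5.26, -0.3, 0.65]]

[[-0.12, 2.52, 1.04], [3.75, -0.13, 0.99]]
[[-0.08, 2.59, 0.87], [3.75, -0.13, 0.99]]
[[-0.03, 2.64, 0.7], [3.75, -0.13, 0.99]]
[[0.02, 2.68, 0.53], [3.75, -0.13, 0.99]]
```

Request:
{"name": "drive_tool", "arguments": {
  "motion": [
    [[0, 0.5, -1], [0, 0, 0], -1],
    [[-0.1, 1.4, -0.2], [5.3, -0.3, 0.6], -1],
    [[-0.1, 1.3, -0.3], [5.3, -0.3, 0.6], -1],
    [[0, 1.3, -0.4], [5.3, -0.3, 0.6], -1],
    [[0, 1.3, -0.4], [5.3, -0.3, 0.7], -1],
    [[-0.1, 2.5, 1], [3.7, -0.1, 1], -1],
    [[-0.1, 2.6, 0.9], [3.7, -0.1, 1], -1],
    [[0, 2.6, 0.7], [3.7, -0.1, 1], -1],
    [[0, 2.5, 0.5], [3.7, -0.1, 1], -1],
    [[0, 0, 0], [0, 0, 0], -1]
  ]
}}

```text
time: 11.25
position: [0.6429, -0.0049, 0.244]
tool_rot: [-2.294, -2.141, 0.001]
ft_force: [-0.5, 0.4, -2.2]
grip_width: 0.181
grip_force: 30.0
```

```bash
python3 - <<'E'
from h import *
now(); plan([.639,-.005,.1725],tool(-4),4)
E
```

```text
11.25 tcp [ 0.6429 -0.0049  0.244 ] yaw,-tilt,roll [-4.   0.2  0.1] lip [ 0.583 -0.     0.101] q [ 0.14  0.34 -0.22  1.53  0.07  1.28 -0.16] fz -2.22
[[-0.01, -0.09, 1.79], [-0.04, -0.03, 0.01]]
[[-0.01, -0.09, 1.79], [-0.04, -0.03, 0.01]]
[[-0.01, -0.1, 1.79], [-0.04, -0.03, 0.01]]
[[-0.01, -0.1, 1.79], [-0.04, -0.03, 0.01]]
```

Request:
{"name": "drive_tool", "arguments": {
  "motion": [
    [[0, -0.2, 3], [0, 0, 0], -1],
    [[0, -0.2, 2.5], [0, 0, 0], -1],
    [[0, 0, 1.1], [0, 0, 0], -1],
    [[0, 0, 0.6], [0, 0, 0], -1],
    [[0, 0, 0.1], [0, 0, 0], -1],
    [[0, 0, 0], [0, 0, 0], 0],
    [[0, 0, 0], [0, 0, 0], 0],
    [[0, 0, 0], [0, 0, 0], 0],
    [[0, 0, 0], [0, 0, 0], 0],
    [[0, 0, -3], [0, 0, 0], 0.4],
    [[0, 0, -5], [0, 0, 0], 0.4]
  ]
}}

```text
time: 12.62
position: [0.6354, -0.0042, 0.2511]
tool_rot: [-2.291, -2.141, 0.007]
ft_force: [0.2, -0.3, 1.1]
grip_width: 0.639
grip_force: 0.0
```

```bash
python3 - <<'E'
from h import *
now(); plan([.643,-.244,.27],tool(0.5),5)
E
```

```text
12.62 tcp [ 0.6354 -0.0042  0.2511] yaw,-tilt,roll [-3.9  0.4  0.1] lip [0.574 0.    0.108] q [ 0.14  0.32 -0.22  1.53  0.07  1.3  -0.15] fz 1.09
[[-4.78, 0.47, -0.39], [-0.08, -0.01, -0.88]]
[[-4.78, 0.4, -0.38], [-0.08, -0.01, -0.88]]
[[-4.79, 0.33, -0.38], [-0.08, -0.01, -0.88]]
[[-4.79, 0.26, -0.38], [-0.08, -0.01, -0.88]]
[[-4.8, 0.18, -0.38], [-0.08, -0.01, -0.88]]
```

Request:
{"name": "drive_tool", "arguments": {
  "motion": [
    [[-4.8, 0.4, -0.4], [0, 0, -0.9], 0.4],
    [[-4.8, 0.4, -0.3], [0, 0, -0.9], 0.4],
    [[-4.8, 0.3, -0.3], [0, 0, -0.9], 0.4],
    [[-4.8, 0.3, -0.3], [0, 0, -0.9], 0.4],
    [[-4.8, 0.2, 0], [0, 0, -0.9], 0.4],
    [[0, 0, 0], [0, 0, 0], 0.4],
    [[0, 0, 0], [0, 0, 0], 0.4]
  ]
}}

```text
time: 13.5
position: [0.6439, -0.2439, 0.2648]
tool_rot: [-2.207, -2.231, 0.0]
ft_force: [-0.6, 0.4, -0.5]
grip_width: 0.699
grip_force: 0.0
```

```bash
cat >> h.py <<'E'
def bar(p):
    "wrist view of a bar expected at p: top-face centre in world and its angle"
    s=ctrl.get_state(); im=ctrl.get_image("wrist"); h=cv2.cvtColor(im,cv2.COLOR_RGB2HSV).astype(int)
    mk=((h[...,0]>4)&(h[...,0]<15)&(h[...,1]>100)&(h[...,1]<190)).astype(np.uint8); mk[260:]=0
    n,l,st,c=cv2.connectedComponentsWithStats(mk)
    best=sorted(range(1,n),key=lambda i:np.hypot(*(c[i]-[319,209]))-(st[i,4]>150)*1000)[0]
    r=cv2.minAreaRect(np.argwhere(l==best)[:,::-1].astype(np.float32))
    q=cv2.boxPoints(r); q=q[np.argsort(q[:,1])]; t,b=q[:2].mean(0),q[2:].mean(0)
    A,B=hit("wrist",*t,.133,s),hit("wrist",*b,.133,s); d=A-B
    print("bar",r,"ends",A.round(3),B.round(3),"mid",((A+B)/2).round(3),"len",np.linalg.norm(d).round(3),"yaw",(np.degrees(np.arctan2(d[1],d[0]))-90).round(1)); cv2.imwrite("pics/bar_%.1f.png"%s["time"],im[:,:,::-1])
E
python3 - <<'E'
from h import *
now(); bar(None)
im=ctrl.get_image("scene"); cv2.imwrite("pics/s2.png",im[:,:,::-1])
E
```

```text
13.5 tcp [ 0.6439 -0.2439  0.2648] yaw,-tilt,roll [0.6 0.2 0.1] lip [ 0.584 -0.244  0.122] q [ 0.41  0.42 -0.12  1.37  0.05  1.35  0.3 ] fz -0.47
bar ((316.0, 213.5), (87.0, 18.0), 90.0) ends [ 0.644 -0.203  0.133] [ 0.645 -0.277  0.133] mid [ 0.644 -0.24   0.133] len 0.074 yaw 0.6
```

Request:
{"name": "drive_tool", "arguments": {
  "motion": [
    [[0.4, 0, 3.5], [0, 0, 0], 0],
    [[0, 0, 3.5], [0, 0, 0], 0],
    [[0, 0, 1.8], [0, 0, 0], 0],
    [[0, 0, 0.6], [0, 0, 0], 0],
    [[0, 0, 0], [0, 0, 0], -1],
    [[0, 0, 0], [0, 0, 0], -1],
    [[0, 0, 0], [0, 0, 0], -1],
    [[0, 0, 0], [0, 0, 0], -1],
    [[0, 0, 0], [0, 0, 0], -1],
    [[0, 0, 0], [0, 0, 0], -1],
    [[0, 0, 0], [0, 0, 0], -1]
  ]
}}

```text
time: 14.98
position: [0.6438, -0.2405, 0.1719]
tool_rot: [-2.208, -2.232, 0.001]
ft_force: [-2.2, 1.0, 5.6]
grip_width: 0.18
grip_force: 30.0
```

Request:
{"name": "drive_tool", "arguments": {
  "motion": [
    [[0, 0, -1], [0, 0, 0], -1],
    [[0, 0, -2], [0, 0, 0], -1],
    [[0, 0, -2], [0, 0, 0], -1],
    [[0, 0, -1.5], [0, 0, 0], -1],
    [[0, 0, 0], [0, 0, 0], -1],
    [[0, 0, 0], [0, 0, 0], -1],
    [[0, 0, 0], [0, 0, 0], -1],
    [[0, 0, 0], [0, 0, 0], -1]
  ]
}}

```text
time: 15.98
position: [0.6434, -0.2403, 0.2352]
tool_rot: [-2.207, -2.23, 0.002]
ft_force: [0.4, -0.2, -4.1]
grip_width: 0.181
grip_force: 30.0
```

```bash
python3 - <<'E'
from h import *
f=[];
for i in range(5):
    s=ctrl.get_state();f.append(round(s["ft_force"][2],2));ctrl.get_image("top")
print(f,np.mean(f)); now()
E
```

```text
[np.float64(-4.06), np.float64(-4.08), np.float64(-3.22), np.float64(-4.5), np.float64(-3.75)] -3.9219999999999997
16.23 tcp [ 0.6437 -0.2404  0.236 ] yaw,-tilt,roll [0.6 0.2 0.1] lip [ 0.583 -0.241  0.093] q [ 0.41  0.43 -0.12  1.42  0.05  1.3   0.29] fz -3.34
```

~3.9 N: the white one is heavy too. Pouring from the side (mouth towards +y), away from the joint-2 limit met before.

```bash
python3 - <<'E'
from h import *
s=ctrl.get_state(); p0=s["position"]+[0,0,.03]; R0=R.from_rotvec(s["tool_rot"])
a=tcp([.465,-.03,.105],-75,10); print(a); plan(a,tool(-75,10),9,p0,R0)
E
```

```text
[ 0.47384383 -0.06300564  0.2567388 ]
[[1.99, -1.87, 0.11], [-0.97, -0.73, 8.38]]
[[1.7, -2.14, 0.05], [-0.97, -0.73, 8.38]]
[[1.37, -2.36, -0.0], [-0.97, -0.73, 8.38]]
[[1.01, -2.54, -0.06], [-0.97, -0.73, 8.38]]
[[0.63, -2.66, -0.12], [-0.97, -0.73, 8.38]]
[[0.23, -2.72, -0.17], [-0.97, -0.73, 8.38]]
[[-0.17, -2.72, -0.21], [-0.97, -0.73, 8.38]]
[[-0.56, -2.66, -0.25], [-0.97, -0.73, 8.38]]
[[-0.95, -2.54, -0.29], [-0.97, -0.73, 8.38]]
```

Request:
{"name": "drive_tool", "arguments": {
  "motion": [
    [[0, 0, -3], [0, 0, 0], -1],
    [[2, -1.9, 0.1], [-1, -0.7, 8.4], -1],
    [[1.7, -2.1, 0], [-1, -0.7, 8.4], -1],
    [[1.4, -2.4, 0], [-1, -0.7, 8.4], -1],
    [[1, -2.5, -0.1], [-1, -0.7, 8.4], -1],
    [[0.6, -2.7, -0.1], [-1, -0.7, 8.4], -1],
    [[0.2, -2.7, -0.2], [-1, -0.7, 8.4], -1],
    [[-0.2, -2.7, -0.2], [-1, -0.7, 8.4], -1],
    [[-0.6, -2.7, -0.3], [-1, -0.7, 8.4], -1],
    [[-1, -2.5, -0.3], [-1, -0.7, 8.4], -1],
    [[0, 0, 0], [0, 0, 0], -1],
    [[0, 0, 0], [0, 0, 0], -1]
  ]
}}

```text
time: 17.73
position: [0.473, -0.0642, 0.2587]
tool_rot: [2.942, 0.384, 0.046]
ft_force: [0.1, 0.5, -2.8]
grip_width: 0.181
grip_force: 30.0
```

```bash
python3 - <<'E'
from h import *
now(); plan(tcp([.465,-0.03,.08],-75,38),tool(-75,38),6)
E
```

```text
17.73 tcp [ 0.473  -0.0642  0.2587] yaw,-tilt,roll [-75.2 -10.1   0.5] lip [ 0.465 -0.031  0.107] q [ 0.14 -0.06 -0.16  1.95  0.17  1.2  -1.39] fz -2.79
[[0.01, -1.33, 0.25], [-4.65, -0.06, -0.05]]
[[0.01, -1.35, 0.14], [-4.65, -0.06, -0.05]]
[[0.02, -1.36, 0.03], [-4.65, -0.06, -0.05]]
[[0.02, -1.35, -0.08], [-4.65, -0.06, -0.05]]
[[0.02, -1.34, -0.19], [-4.65, -0.06, -0.05]]
[[0.02, -1.32, -0.3], [-4.65, -0.06, -0.05]]
```

Request:
{"name": "drive_tool", "arguments": {
  "motion": [
    [[0, -1.3, 0.3], [-4.7, 0, 0], -1],
    [[0, -0.7, 0.1], [-2.4, 0, 0], -1],
    [[0, -0.7, 0.1], [-2.4, 0, 0], -1],
    [[0, -0.7, 0], [-2.3, 0, 0], -1],
    [[0, -0.7, 0], [-2.3, 0, 0], -1],
    [[0, -0.7, 0], [-2.3, 0, 0], -1],
    [[0, -0.7, 0], [-2.3, 0, 0], -1],
    [[0, -1.3, -0.2], [-4.7, 0, 0], -1],
    [[0, -1.3, -0.3], [-4.7, 0, 0], -1],
    [[0, 0, 0], [0, 0, 0], -1],
    [[0, 0, 0], [0, 0, 0], -1],
    [[0, 0, 0], [0, 0, 0], -1]
  ]
}}

```text
time: 19.23
position: [0.4539, 0.0084, 0.2277]
tool_rot: [2.46, 0.314, 0.12]
ft_force: [0.1, 0.1, -2.2]
grip_width: 0.183
grip_force: 30.0
```

```bash
python3 - <<'E'
from h import *
now()
f=[]
for i in range(4):
    s=ctrl.get_state();f.append(round(s["ft_force"][2],2));im=ctrl.get_image("scene")
print(f,np.mean(f))
cv2.imwrite("pics/p2s.png",cv2.resize(im[120:280,200:440,::-1],None,fx=3,fy=3))
E
```

```text
19.23 tcp [0.4539 0.0084 0.2277] yaw,-tilt,roll [-75.7 -38.1   0.6] lip [ 0.466 -0.031  0.078] q [-0.06  0.01 -0.43  2.08  0.68  1.3  -2.08] fz -2.17
[np.float64(-2.17), np.float64(-3.04), np.float64(-2.11), np.float64(-0.98)] -2.075
```

View pics/p2s.png

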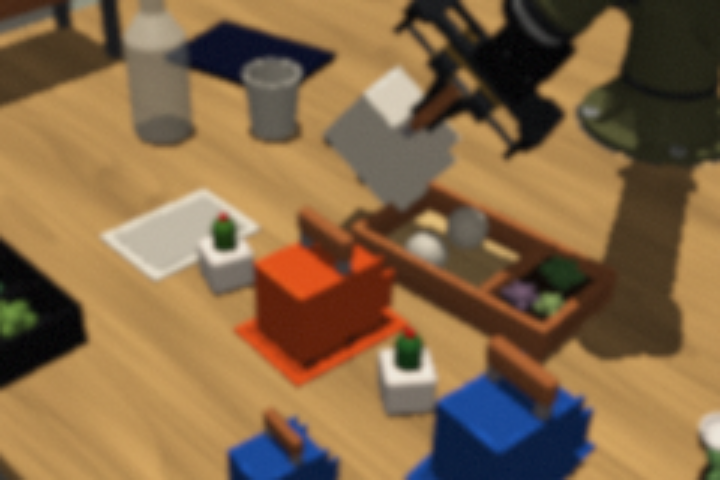

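Both stones lie in the bay (crop 467,225 and 425,248); orange stands on its mat. Returning white.

```bash
python3 - <<'E'
from h import *
a=tcp([.465,-.035,.115],-75,12); print(a); plan(a,tool(-75,12),4)
print(); plan([.644,-.241,.27],tool(0),9,a,tool(-75,12))
E
```

```text
[ 0.47246784 -0.06287037  0.26783888]
[[0.01, 2.09, 0.35], [6.54, -0.07, -0.1]]
[[0.0, 2.11, 0.11], [6.54, -0.07, -0.1]]
[[0.0, 2.11, -0.13], [6.54, -0.07, -0.1]]
[[-0.0, 2.08, -0.37], [6.54, -0.07, -0.1]]

[[1.33, 2.36, 0.48], [1.14, 0.87, -8.3]]
[[0.97, 2.53, 0.45], [1.14, 0.87, -8.3]]
[[0.58, 2.65, 0.41], [1.14, 0.87, -8.3]]
[[0.19, 2.72, 0.36], [1.14, 0.87, -8.3]]
[[-0.21, 2.72, 0.3], [1.14, 0.87, -8.3]]
[[-0.61, 2.67, 0.24], [1.14, 0.87, -8.3]]
[[-0.99, 2.56, 0.18], [1.14, 0.87, -8.3]]
[[-1.35, 2.39, 0.11], [1.14, 0.87, -8.3]]
[[-1.68, 2.17, 0.04], [1.14, 0.87, -8.3]]
```

Request:
{"name": "drive_tool", "arguments": {
  "motion": [
    [[0, 2.1, 0.3], [6.5, 0, 0], -1],
    [[0, 2.1, 0.1], [6.5, 0, 0], -1],
    [[0, 2.1, -0.1], [6.5, 0, 0], -1],
    [[0, 2.1, -0.4], [6.5, 0, 0], -1],
    [[1.3, 2.4, 0.5], [1.1, 0.9, -8.3], -1],
    [[1, 2.5, 0.4], [1.1, 0.9, -8.3], -1],
    [[0.6, 2.6, 0.4], [1.1, 0.9, -8.3], -1],
    [[0.2, 2.7, 0.4], [1.1, 0.9, -8.3], -1],
    [[-0.2, 2.7, 0.3], [1.1, 0.9, -8.3], -1],
    [[-0.6, 2.7, 0.2], [1.1, 0.9, -8.3], -1],
    [[-1, 2.6, 0.2], [1.1, 0.9, -8.3], -1],
    [[-1.3, 2.4, 0.1], [1.1, 0.9, -8.3], -1]
  ]
}}

```text
time: 20.92
position: [0.6247, -0.2209, 0.2719]
tool_rot: [2.348, 2.036, 0.017]
ft_force: [-0.1, 0.5, -1.7]
grip_width: 0.182
grip_force: 30.0
```

Request:
{"name": "drive_tool", "arguments": {
  "motion": [
    [[-1.7, 2.2, 0], [1.1, 0.9, -8.3], -1],
    [[0, 0, 0], [0, 0, 0], -1],
    [[0, 0, 0], [0, 0, 0], -1]
  ]
}}

```text
time: 21.3
position: [0.6434, -0.2393, 0.2726]
tool_rot: [2.218, 2.211, 0.013]
ft_force: [-0.0, 0.4, -1.7]
grip_width: 0.185
grip_force: 30.0
```

```bash
python3 - <<'E'
from h import *
now(); plan([.644,-.241,.1715],tool(0),1)
E
```

```text
21.3 tcp [ 0.6434 -0.2393  0.2726] yaw,-tilt,roll [-0.2 -0.7 -0. ] lip [ 0.585 -0.239  0.128] q [ 0.38  0.4  -0.08  1.39  0.03  1.35  0.29] fz -1.69
[[-0.16, -0.07, 10.11], [0.72, 0.05, -0.18]]
```

Request:
{"name": "drive_tool", "arguments": {
  "motion": [
    [[-0.2, 0, 4], [0.7, 0, 0], -1],
    [[0, 0, 3], [0, 0, 0], -1],
    [[0, 0, 2], [0, 0, 0], -1],
    [[0, 0, 0.6], [0, 0, 0], -1],
    [[0, 0, 0.5], [0, 0, 0], -1],
    [[0, 0, 0], [0, 0, 0], 0],
    [[0, 0, 0], [0, 0, 0], 0],
    [[0, 0, 0], [0, 0, 0], 0],
    [[0, 0, 0], [0, 0, 0], 0],
    [[0, 0, -3], [0, 0, 0], 0.4],
    [[0, 0, -6], [0, 0, 0], 0.4],
    [[0, 0, -3], [0, 0, 0], 0.4]
  ]
}}

```text
time: 22.8
position: [0.6454, -0.2419, 0.2963]
tool_rot: [2.219, 2.214, 0.004]
ft_force: [0.4, 0.4, -0.4]
grip_width: 0.682
grip_force: 0.0
```

```bash
python3 - <<'E'
from h import *
now(); plan([.650,.251,.285],tool(-5),9)
E
```

```text
22.8 tcp [ 0.6454 -0.2419  0.2963] yaw,-tilt,roll [-0.1 -0.4 -0.2] lip [ 0.586 -0.242  0.152] q [ 0.38  0.4  -0.08  1.34  0.03  1.4   0.3 ] fz -0.4
[[5.48, 0.04, 0.11], [0.04, 0.02, 0.54]]
[[5.48, -0.01, 0.11], [0.04, 0.02, 0.54]]
[[5.48, -0.07, 0.11], [0.04, 0.02, 0.54]]
[[5.48, -0.12, 0.12], [0.04, 0.02, 0.54]]
[[5.47, -0.17, 0.12], [0.04, 0.02, 0.54]]
[[5.47, -0.22, 0.12], [0.04, 0.02, 0.54]]
[[5.47, -0.27, 0.12], [0.04, 0.02, 0.54]]
[[5.47, -0.32, 0.12], [0.04, 0.02, 0.54]]
[[5.46, -0.37, 0.12], [0.04, 0.02, 0.54]]
```

Request:
{"name": "drive_tool", "arguments": {
  "motion": [
    [[5.5, 0, 0.1], [0, 0, 0.5], 0.4],
    [[5.5, 0, 0.1], [0, 0, 0.5], 0.4],
    [[5.5, -0.1, 0.1], [0, 0, 0.5], 0.4],
    [[5.5, -0.1, 0.1], [0, 0, 0.5], 0.4],
    [[5.5, -0.2, 0.1], [0, 0, 0.6], 0.4],
    [[5.5, -0.2, 0.1], [0, 0, 0.6], 0.4],
    [[5.5, -0.3, 0.1], [0, 0, 0.6], 0.4],
    [[5.5, -0.3, 0.2], [0, 0, 0.6], 0.4],
    [[5.3, -0.3, 0.2], [0, 0, 0.5], 0.4],
    [[0, 0, 0], [0, 0, 0], 0.4],
    [[0, 0, 0], [0, 0, 0], 0.4]
  ]
}}

```text
time: 24.18
position: [0.6488, 0.2511, 0.2803]
tool_rot: [2.314, 2.12, -0.0]
ft_force: [-0.5, -0.6, -0.1]
grip_width: 0.7
grip_force: 0.0
```

```bash
python3 - <<'E'
from h import *
now(); bar(None)
E
```

```text
24.18 tcp [0.6488 0.2511 0.2803] yaw,-tilt,roll [-5.  -0.1 -0.1] lip [0.589 0.256 0.137] q [-0.21  0.44 -0.28  1.33  0.12  1.39 -0.57] fz -0.08
bar ((317.5, 206.5), (83.0, 17.0), 90.0) ends [0.655 0.293 0.133] [0.648 0.218 0.133] mid [0.651 0.255 0.133] len 0.075 yaw -4.9
```

Request:
{"name": "drive_tool", "arguments": {
  "motion": [
    [[0.4, 0.2, 4], [0, 0, 0], 0],
    [[0, 0, 4], [0, 0, 0], 0],
    [[0, 0, 2.2], [0, 0, 0], 0],
    [[0, 0, 0.8], [0, 0, 0], 0],
    [[0, 0, 0], [0, 0, 0], -1],
    [[0, 0, 0], [0, 0, 0], -1],
    [[0, 0, 0], [0, 0, 0], -1],
    [[0, 0, 0], [0, 0, 0], -1],
    [[0, 0, 0], [0, 0, 0], -1],
    [[0, 0, 0], [0, 0, 0], -1],
    [[0, 0, 0], [0, 0, 0], -1]
  ]
}}

```text
time: 25.6
position: [0.6512, 0.2556, 0.1713]
tool_rot: [2.315, 2.121, 0.002]
ft_force: [-2.5, -0.7, 7.1]
grip_width: 0.178
grip_force: 29.9
```

Request:
{"name": "drive_tool", "arguments": {
  "motion": [
    [[0, 0, -1], [0, 0, 0], -1],
    [[0, 0, -2], [0, 0, 0], -1],
    [[0, 0, -2], [0, 0, 0], -1],
    [[0, 0, -1.5], [0, 0, 0], -1],
    [[0, 0, 0], [0, 0, 0], -1],
    [[0, 0, 0], [0, 0, 0], -1],
    [[0, 0, 0], [0, 0, 0], -1],
    [[0, 0, 0], [0, 0, 0], -1]
  ]
}}

```text
time: 26.6
position: [0.6508, 0.2553, 0.2347]
tool_rot: [2.315, 2.121, -0.001]
ft_force: [0.0, -0.4, -3.5]
grip_width: 0.18
grip_force: 29.9
```

```bash
python3 - <<'E'
from h import *
f=[]
for i in range(4):
    s=ctrl.get_state();f.append(round(s["ft_force"][2],2));im=ctrl.get_image("scene")
print(f,np.mean(f)); now(); plan([.648,.243,.1715],tool(0),1)
E
```

```text
[np.float64(-3.5), np.float64(-2.74), np.float64(-2.33), np.float64(-3.21)] -2.9450000000000003
26.8 tcp [0.651  0.2554 0.2353] yaw,-tilt,roll [-5.  -0.1 -0.1] lip [0.591 0.26  0.092] q [-0.22  0.47 -0.27  1.38  0.13  1.31 -0.58] fz -2.61
[[-1.25, -0.2, 6.38], [0.09, 0.08, -5.03]]
```

About 2.8 N against 3.8: blue holds the cork. Setting it back in the middle of its mat.

Request:
{"name": "drive_tool", "arguments": {
  "motion": [
    [[-0.6, -0.1, 2], [0, 0, -2.5], -1],
    [[-0.6, -0.1, 2], [0, 0, -2.5], -1],
    [[0, 0, 1.6], [0, 0, 0], -1],
    [[0, 0, 0.6], [0, 0, 0], -1],
    [[0, 0, 0.2], [0, 0, 0], -1],
    [[0, 0, 0], [0, 0, 0], 0],
    [[0, 0, 0], [0, 0, 0], 0],
    [[0, 0, 0], [0, 0, 0], 0],
    [[0, 0, 0], [0, 0, 0], 0],
    [[0, 0, -3], [0, 0, 0], 0.4],
    [[0, 0, -6], [0, 0, 0], 0.4],
    [[0, 0, -6], [0, 0, 0], 0.4]
  ]
}}

```text
time: 28.3
position: [0.6479, 0.2435, 0.323]
tool_rot: [2.221, 2.22, -0.0]
ft_force: [0.6, 0.0, -0.5]
grip_width: 0.684
grip_force: 0.0
```

Request:
{"name": "drive_tool", "arguments": {
  "motion": [
    [[0, -3, -6], [0, 0, 0], 0.4],
    [[0, -4, -4], [0, 0, 0], 0.4],
    [[0, -4, 0], [0, 0, 0], 0.4],
    [[0, 0, 0], [0, 0, 0], 0.4],
    [[0, 0, 0], [0, 0, 0], 0.4]
  ]
}}

```text
time: 28.92
position: [0.5405, 0.2434, 0.4173]
tool_rot: [2.22, 2.218, 0.001]
ft_force: [0.2, 0.1, -0.0]
grip_width: 0.699
grip_force: 0.0
```

```bash
python3 - <<'E'
from h import *
now()
im=ctrl.get_image("scene"); cv2.imwrite("pics/f.png",cv2.resize(im[100:320,180:480,::-1],None,fx=2.6,fy=2.6))
t=ctrl.get_image("top"); cv2.imwrite("pics/ft.png",cv2.resize(t[150:290,160:500,::-1],None,fx=2.3,fy=2.3))
E
```

```text
28.93 tcp [0.5405 0.2434 0.4173] yaw,-tilt,roll [-0.1 -0.2 -0.1] lip [0.481 0.243 0.274] q [-0.2   0.18 -0.32  1.38  0.06  1.58 -0.51] fz -0.04
```

View pics/f.png

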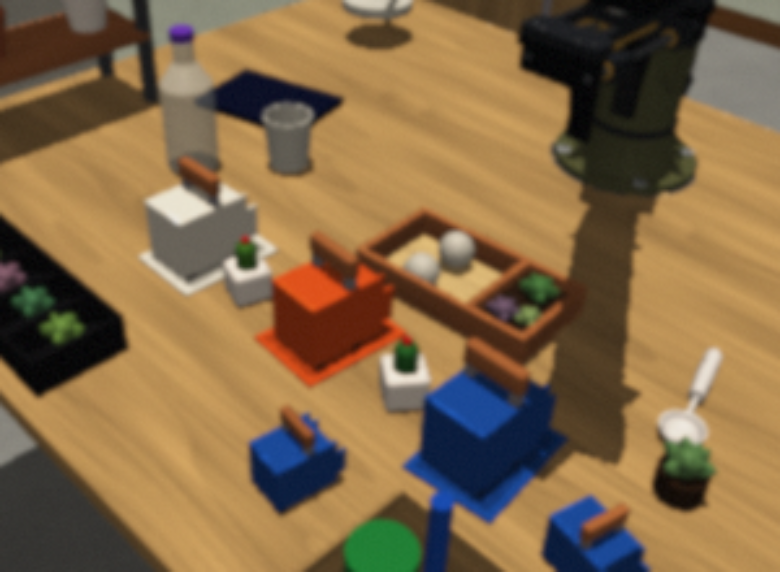

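View pics/ft.png

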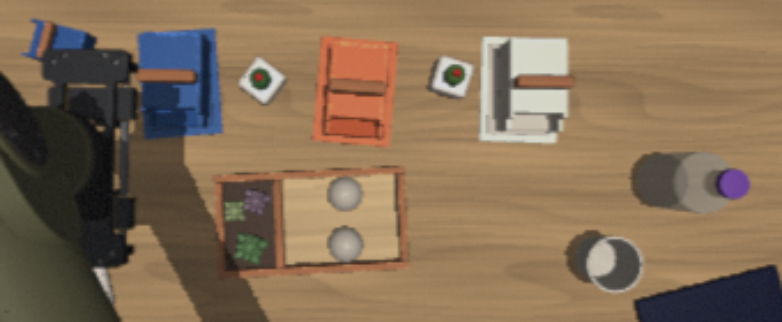

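Both stones lie in the bay (top crop 345,193 and 345,243), all three scuttles stand upright on their own mats, and the surroundings look unmoved. Handing in.

```bash
python3 -c "
from bench import ctrl
print(ctrl.close_job())"
```

```text
the job is handed in; nothing more can be done
None
```

I handed the job in at about 29 s: orange and white felt heavy and their stones are in the frame, blue felt light and was never tipped so its cork should still be inside, and all three scuttles stand upright on their own mats; the hand-in gave no verdict.

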